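# Level a mounted section in the guarded two-station hand press

### The arm

A 7-joint arm with a two-finger parallel gripper is mounted at the origin on a cart in front of the work surface, level with it; the furniture and walls round the work are solid. World frame = base frame: x ahead of the robot, y to its left, z up, the work surface at z = 0. Lengths are in m, angles in rad, forces in N, time in s.
With the tool pointing down it reaches from about 0.425 to 0.925 m from the base axis. Payload 6.8 kg.
Tool frame: the origin (TCP) lies on the front face of the gripper's body, between the roots of the fingers; the fingertips stand 73 mm ahead of it and the grasp point (between the pads) lies 54 mm ahead of it (env.nose_length is the distance from the TCP to the fingertips, in m); z points along the fingers, y is the direction in which the jaws open and shut (so a half turn about z gives the same grasp; the last joint's range is limited). The gripper opens to 85 mm and grips with 20 to 120 N. Pads are 22 mm wide; open, the fingers measure 114 mm over their backs; the gripper's body (76 mm by 85 mm) begins 54 mm behind the grasp point. The pads swing forward as they close: fully open they stand 13 mm farther back than shut.
Start: joints at [-1.338, 0.477, 0.022, 1.555, -0.011, 1.109, -0.083], TCP at [0.226, 0.636, 0.304] pointing down, gripper open.
Joint ranges: [-2.96, 2.96], [-0.34, 2.1], [-1.41, 1.46], [0.24, 2.44], [-1.37, 4.51], [0.17, 1.92], [-2.96, 2.96]. Speed limits (rad/s): [2.39, 2.39, 3.14, 3.14, 3.14, 3.14, 3.14].

### API

Orientations are given as a unit quaternion [w, x, y, z].
In Python, from cell import env, kin, camera, calibration, job gives the robot as it stands. The module is installed in compiled form; this text tells all that it offers. Calls block until the motion is done:
- env.reach(position, orientation): joint-space move of the TCP to a pose.
- env.movel(position, velocity=0.15, rot=None, stop_force=None): straight line of the TCP; rot=None keeps the orientation; velocity is the mean speed in m/s. With stop_force (N) it stops when the force on the tool has changed by that much, and returns True; else False.
- env.goto_joints(angles): joint-space move.
- env.grip(opening, f_grip=None): finger opening in m; f_grip is the grip in N (None keeps the last); returns when the fingers have stopped.
- env.dwell(seconds).
- kin.inverse_kinematics(position, orientation): joint angles nearest the present ones, or None.
- env.get_state(): the state.
- camera(name): name is "scene" or "top"; returns (picture, depth): 384x512x3 uint8, blue, green, red; 384x512 float32, m along the optical axis (not along the pixel's ray), 0 where there is no reading.
- calibration(name): a dict with "fx", "fy", "cx", "cy" (pixels), "rvec" (rotation vector, rad) and "tvec" (3), from world to camera coordinates, as OpenCV has them. Camera axes: x right, y down, z forward; pixel columns grow to the right and rows downward; lengths in m; the calibration is good to about 2 mm. A picture is of the moment at which its call begins. calibration takes no time and is no camera call.
A pose or a line that the arm cannot do raises env.PlanningError and nothing moves.
- job.job_done(): hands the job in, once; it reports no verdict.
The state is a dict: "time": time; "qpos": joint angles; "joint_velocities": joint speeds; "joint_torque": joint torques, N m; "tcp_pos": TCP position; "orientation": TCP orientation; "force": force on the tool from outside, world axes, zero at the start; "torque": the same for the moment, N m; "opening": finger opening in m.
Only numpy, scipy, OpenCV 4.12 (cv2) and the standard library are available. Lean on these libraries where they do the work, as an engineer would, in place of code of your own. Each camera call takes 0.05 s, during which the arm holds its last target. There are 200 camera calls.

### The job

One of the press's two stations holds the round mounted section, the other a square riser block. With the fingertips, push the sliding hood all the way over to the riser block's side so that the window above the section's lever is fully clear, then reach down through that window, press the lever's pad to its stop and hold it down for two seconds, then let it come up and withdraw. Do not touch the guard (plate, rails, wire fence), do not press the other lever, and leave the pieces and everything around the press where they are; nothing is to be lifted.

Things in the scene. Friction and masses are not known exactly. Their poses are not given: they have to be found in the camera images.
- press: fixed hand press, base 230 x 210 x 10 mm. Origin: on the bench top below the middle of the guard plate; z up, x to the press's back (fence and nests are in front, -x, toward the robot), y to the left seen from the robot. Stations at y = +46 mm (left) and -46 mm (right), each with a square nest (40 mm inside, rim 5 mm high) on the base at x = -88 mm.
- guard: fixed guard, not to be touched; origin and axes as the press. White level plate 4 mm thick, top face 110 mm above the bench, x -60 to +60, y -101 to +101 mm, on corner posts, with two windows. On it rails along y at x = +-50 mm and end stops at y = +-97 mm, all 8 mm high. In front of it a steel wire fence, 107 mm high, over the nests (x -60 to -124 mm).
- window_left (a point): centre of the left window, 70 mm (press x) by 66 mm (press y), at the plate's top face; press x = 0, y = +46 mm, 110 mm above the bench.
- window_right (a point): centre of the right window, same size, at press x = 0, y = -46 mm.
- hood (a joint): sliding aluminium hood on the guard plate, between the rails: 92 x 92 mm, its top 25 mm above the plate (135 mm above the bench), upright faces. Value = its middle along press y, m: 0 = both windows half covered, +0.046 = stop, left window covered and right one clear, -0.046 = stop, right window covered and left one clear. About 2 N of friction; stays where it is left.
- hood_top (a point): centre of the hood's top face, 135 mm above the bench.
- lever_left (a joint): press lever under the left window: a steel bar pivoted behind the guard, pad half way along, ram on its front end. 0 = up at rest, 0.21 rad = at its stop; a spring lifts it when let go. Its pad goes 18 mm down (and 4 mm toward press -x). Force at the pad: about 3 N to start, 7 N near the bottom, 11 N at the stop with the ram on a piece.
- lever_right (a joint): press lever under the right window: a steel bar pivoted behind the guard, pad half way along, ram on its front end. 0 = up at rest, 0.21 rad = at its stop; a spring lifts it when let go. Its pad goes 18 mm down (and 4 mm toward press -x). Force at the pad: about 3 N to start, 7 N near the bottom, 11 N at the stop with the ram on a piece.
- pad_left: black rubber push pad of the left lever, 36 x 28 mm (press x, y), 6 mm thick, seen through the left window. Origin: centre of its top face, at rest 100 mm above the bench (10 mm below the guard plate's top face), at press x = 0, y = 46 mm; at the stop 82 mm above the bench.
- pad_right: black rubber push pad of the right lever, 36 x 28 mm (press x, y), 6 mm thick, seen through the right window. Origin: centre of its top face, at rest 100 mm above the bench (10 mm below the guard plate's top face), at press x = 0, y = -46 mm; at the stop 82 mm above the bench.
- ram_left: the left lever's ram, a 10 mm steel rod with an 18 mm ball nose hanging from the lever's front end above the left nest (press x = -88, y = 46 mm), inside the wire fence; origin in the rod at the lever bar, nose 27 mm below. Sprung, so that it bears on the piece with about 2 N.
- ram_right: the right lever's ram, a 10 mm steel rod with an 18 mm ball nose hanging from the lever's front end above the right nest (press x = -88, y = -46 mm), inside the wire fence; origin in the rod at the lever bar, nose 27 mm below. Sprung, so that it bears on the piece with about 2 N.
- section: round mounted section (black resin disc), 30 mm across, 21 mm high, loose in one of the two nests; origin at the centre of its underside, 10 mm above the bench, z up.
- riser: square aluminium riser block, 35 x 35 mm, 32 mm high with its stud, loose in the other nest; origin at the centre of its underside.
- objective: bystander: spare microscope objective, 26 mm across, 46 mm high, standing on the bench to the right of the press; origin at the centre of its underside.
- loupe: bystander: black eye loupe, 35 mm across, 30 mm high, standing on the bench to the left of the press; origin at the centre of its underside.
Mind the look-alikes: they are no part of the job. What is shaped like the section but purple is not meant.

How it is judged:
On the way, in this order (a step that is already met when the one before it is completed fails the run):
1. the hood is pushed over to the riser block's side, the window above the section's lever is clear (((y of section in the frame of press above 0 m and value of joint hood below -0.04 m) or (y of section in the frame of press below 0 m and value of joint hood above 0.04 m))), for 0.2 s.
2. the section's lever is held down at its stop by its pad, through the clear window, its ram bearing on the section (((y of section in the frame of press above 0 m and value of joint hood below -0.04 m) or (y of section in the frame of press below 0 m and value of joint hood above 0.04 m)) and ((y of section in the frame of press above 0 m and (value of joint lever_left above 0.185 rad and contact force between ram_left and section above 1 N and contact force between any of the fingers, the arm and pad_left above 1 N)) or (y of section in the frame of press below 0 m and (value of joint lever_right above 0.185 rad and contact force between ram_right and section above 1 N and contact force between any of the fingers, the arm and pad_right above 1 N)))), for 1.5 s.
At the end, for the whole second after the job is handed in: The hood stands on the riser block's side within 6 mm of its stop; both levers are up (under 0.03 rad); section and riser block are upright at rest in their nests within 10 mm of where they were; objective and loupe have moved less than 20 mm (((y of section in the frame of press above 0 m and value of joint hood below -0.04 m) or (y of section in the frame of press below 0 m and value of joint hood above 0.04 m)) and value of joint each of lever_left, lever_right below 0.03 rad and distance of each of section, riser from where it was at the start of the episode below 0.01 m and angle between section's own z axis and vertical below 0.1 rad and linear speed of section below 0.01 m/s and distance of each of objective, loupe from where it was at the start of the episode below 0.02 m); the robot touches nothing.
It fails at once if the robot touched the guard (over 0.5 N) (contact force between any of the fingers, the arm and guard above 0.5 N).
It fails at once if the other lever was pressed ((y of section in the frame of press above 0 m and value of joint lever_right above 0.08 rad) or (y of section in the frame of press below 0 m and value of joint lever_left above 0.08 rad)).
It fails at once if the section or the riser block was lifted or shifted (distance of any of section, riser from where it was at the start of the episode above 0.01 m).
It fails at once if a bystander was moved (distance of any of objective, loupe from where it was at the start of the episode above 0.02 m).
It also fails if it takes over 48 s, if anything falls off the work surface, if the arm or the gripper's body presses on something with over 40 N, if the wrist force passes 120 N, or if a joint passes its speed limit or range.

## Working session

There is one attempt and no reset: what is moved stays moved. The work goes in short steps, each a Python script; the robot and the scene stay as the last script left them, time stands still between calls to the robot, and variables do not carry over. Pictures are saved under pics/ and viewed, about 8 in all and at most 12, crops included, and the job is handed in when it is done.

```bash
mkdir -p pics
cat > h.py <<'E'
import numpy as np, cv2
from cell import env, kin, camera, calibration, job
def world(cal, u, v, d):
    R=cv2.Rodrigues(np.array(cal["rvec"],float))[0]; t=np.array(cal["tvec"],float).ravel()
    p=np.stack([(u-cal["cx"])/cal["fx"]*d,(v-cal["cy"])/cal["fy"]*d,d],-1)
    return (p-t)@R
def cloud(cal,depth):
    v,u=np.mgrid[:depth.shape[0],:depth.shape[1]]
    return world(cal,u,v,depth)
def proj(cal,P):
    return cv2.projectPoints(np.array(P,float).reshape(-1,1,3),np.array(cal["rvec"],float),np.array(cal["tvec"],float),np.array([[cal["fx"],0,cal["cx"]],[0,cal["fy"],cal["cy"]],[0,0,1.]]),None)[0].reshape(-1,2)
E
python3 - <<'E'
from h import *
ims=[]
for n in("scene","top"):
    im,d=camera(n); c=calibration(n); np.savez(f"{n}.npz",im=im,d=d); cv2.imwrite(f"pics/{n}0.png",im)
    print(n,{k:np.round(v,4).tolist() for k,v in c.items()})
print(env.get_state()["time"],env.nose_length)
E
```

```text
scene {'fx': 449.0323, 'fy': 449.0323, 'cx': 257.8142, 'cy': 189.4797, 'rvec': [0.7731, -2.3278, 1.4259], 'tvec': [0.4818, 0.2824, 0.5479]}
top {'fx': 420.2684, 'fy': 420.2684, 'cx': 258.1252, 'cy': 186.3793, 'rvec': [2.1684, -2.1718, 0.1381], 'tvec': [-0.0473, 0.6243, 0.8926]}
0.1 0.0726
```

View pics/scene0.png

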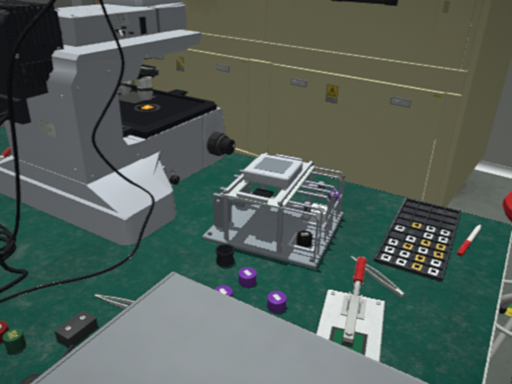

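View pics/top0.png

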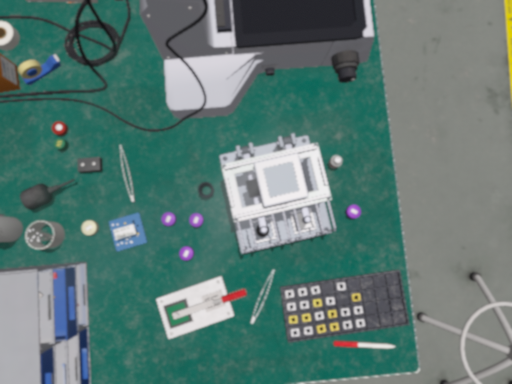

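The scene view shows the press with a black disc in a nest at (305,239), and the top view shows one at (263,229), in the left nest. The purple discs are decoys. Next I'll check the disc in a close crop and measure the press.

Run:
```python
from h import *
c=calibration("top"); z=np.load("top.npz"); im,d=z["im"],z["d"]
P=cloud(c,d); ok=d>0
v,u=np.mgrid[:384,:512]
roi=ok&(u>205)&(u<350)&(v>125)&(v<265)
for lo,hi,n in((.125,.145,"hood"),(.102,.122,"plate/rails"),(.004,.016,"base")):
    m=roi&(P[...,2]>lo)&(P[...,2]<hi); q=P[m]
    r=cv2.minAreaRect((q[:,:2]*1000).astype(np.float32)); print(n,m.sum(),np.median(q,0).round(4),r)
    lab,_=None,None
    nn,L,S,C=cv2.connectedComponentsWithStats(m.astype(np.uint8))
    k=1+np.argmax(S[1:,4]); q=P[L==k]; print("  big",S[k],cv2.minAreaRect((q[:,:2]*1000).astype(np.float32)),np.median(q[:,2]))
a=cv2.resize(im[125:262,205:345],None,fx=4,fy=4,interpolation=cv2.INTER_CUBIC)
s=cv2.resize(np.load("scene.npz")["im"][140:275,195:360],None,fx=4,fy=4,interpolation=cv2.INTER_CUBIC)
cv2.imwrite("pics/cropt.png",a); cv2.imwrite("pics/crops.png",s)
```

```text
hood 2129 [ 0.6258 -0.092   0.135 ] ((627.2931518554688, -92.21963500976562), (92.18023681640625, 92.17830657958984), 13.08278751373291)
  big [ 254  153   55   54 2129] ((627.2931518554688, -92.21963500976562), (92.18023681640625, 92.17830657958984), 13.08278751373291) 0.13504590070733857
plate/rails 3121 [ 0.6021 -0.0819  0.1112] ((594.98095703125, -91.19577026367188), (183.70623779296875, 202.18588256835938), 13.221091270446777)
  big [ 222  143  114  109 3079] ((594.98095703125, -91.19577026367188), (183.70623779296875, 202.18588256835938), 13.221091270446777) 0.11126852100891287
base 5720 [ 0.5671 -0.0929  0.0083] ((611.1328735351562, -94.08396911621094), (331.7743835449219, 316.53778076171875), 89.83785247802734)
  big [235 172  20  36 370] ((620.6683959960938, -17.554553985595703), (77.44297790527344, 28.06855010986328), 13.030056953430176) 0.010790222416743423
```

View pics/cropt.png

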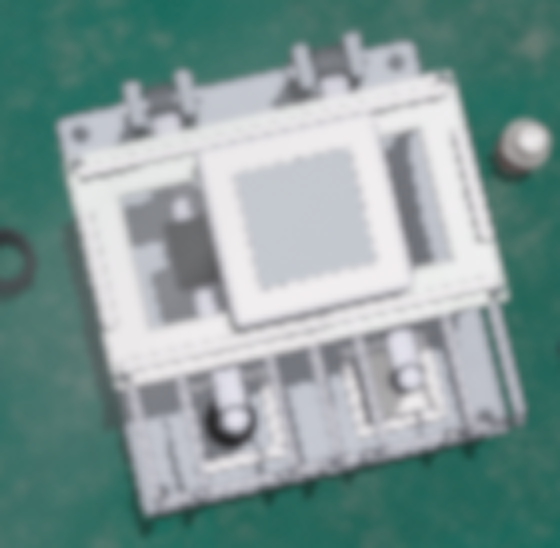

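View pics/crops.png

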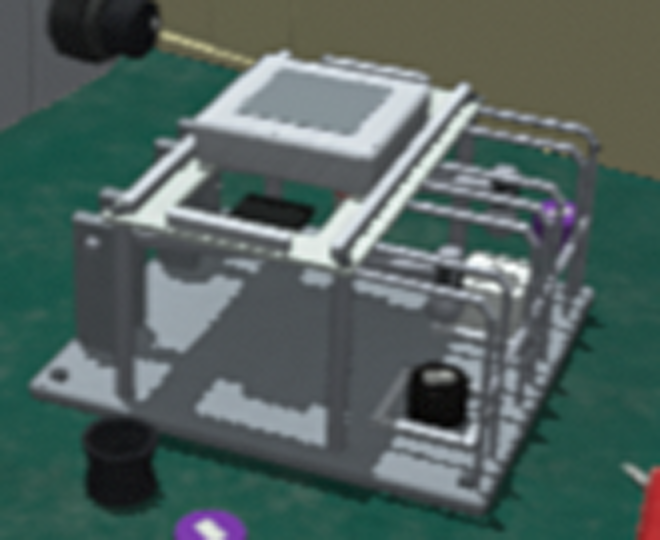

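The crops confirm it: the black disc is under the left ram in the left nest, at (232,420) in the top crop and (438,393) in the scene crop. The white riser block is in the right nest. Black loupe and purple discs stand outside the press. So the section is at +y, and the hood has to go to -y.

From the hood and plate rectangles I get a yaw of about 13.1°, an origin of about (0.626, -0.084) and the hood at about -8 mm. Sizes (92, 202, 184 mm) and heights (135, 111 mm) match the description.

```bash
cat >> h.py <<'E'
from scipy.spatial.transform import Rotation as Ro
YAW=np.radians(13.1); O=np.array([.6262,-.0839])
xp=np.array([np.cos(YAW),np.sin(YAW)]); yp=np.array([-np.sin(YAW),np.cos(YAW)])
def pos(x,y,ztip): return np.r_[O+x*xp+y*yp, ztip+env.nose_length]
def quat(sg):
    z=np.array([0,0,-1.]); y=sg*np.r_[xp,0]; x=np.cross(y,z)
    return Ro.from_matrix(np.c_[x,y,z]).as_quat(scalar_first=True)
def st(*a):
    s=env.get_state(); q=s["tcp_pos"][:2]-O
    print(*a,"t",round(s["time"],2),"press xy",np.round([q@xp,q@yp],4),"tip z",round(s["tcp_pos"][2]-env.nose_length,4),"F",np.round(s["force"],1),"open",round(s["opening"],4))
E
python3 - <<'E'
from h import *
c=calibration("top"); z=np.load("top.npz"); P=cloud(c,z["d"])
r=np.hypot(P[...,0],P[...,1]); az=np.degrees(np.arctan2(P[...,1],P[...,0]))
for a in range(-20,90,10):
    m=(z["d"]>0)&(r<.78)&(r>.3)&(az>a)&(az<a+10); print(a,m.sum(),P[m][:,2].max().round(3) if m.any() else None,end=" | ")
s=env.get_state();print("\n",s["orientation"],np.round(s["qpos"],3))
for sg in(1,-1):
    for p in(pos(0,.062,.19),pos(0,.062,.122),pos(0,.046,.08)): 
        q=kin.inverse_kinematics(p,quat(sg)); print(sg,p.round(3),None if q is None else np.round(q,3))
E
```

```text
-20 8531 0.14 | -10 9196 0.14 | 0 8680 0.123 | 10 8912 0.044 | 20 8979 0.043 | 30 11456 0.221 | 40 11348 0.222 | 50 2091 0.221 | 60 0 None | 70 0 None | 80 0 None | 
 [-7.75530096e-05  1.69576140e-01  9.85516747e-01 -8.17994788e-04] [-1.338  0.478  0.022  1.556 -0.012  1.109 -0.083]
1 [ 0.612 -0.024  0.263] [-0.519  0.473  0.618  1.784 -0.322  0.987  0.456]
1 [ 0.612 -0.024  0.195] [-0.468  0.552  0.554  1.834 -0.372  0.86   0.494]
1 [ 0.616 -0.039  0.153] [-0.406  0.61   0.507  1.845 -0.403  0.789  0.542]
-1 [ 0.612 -0.024  0.263] [-0.86   0.79   1.272  1.803 -0.818  1.197 -2.243]
-1 [ 0.612 -0.024  0.195] [-0.842  0.923  1.265  1.856 -0.978  1.159 -2.13 ]
-1 [ 0.616 -0.039  0.153] [-0.803  1.018  1.261  1.868 -1.087  1.157 -2.04 ]
```

Run:
```python
from h import *
p=env.get_state()["tcp_pos"].copy(); p[2]=.37
env.movel(p,.2); st("up")
env.reach(pos(0,.062,.24),quat(1)); st("above")
env.grip(0.0); st("closed")
im,d=camera("top"); cv2.imwrite("pics/top1.png",cv2.resize(im[100:280,180:380],None,fx=3,fy=3))
print(proj(calibration("top"),[pos(0,.062,.24)-[0,0,env.nose_length]]))
```

```text
up t 0.58 press xy [-0.2272  0.7918] tip z 0.2978 F [ 0.2  1.  -0.5] open 0.0852
above t 3.29 press xy [0.0005 0.0633] tip z 0.2399 F [ 0.1 -0.1 -0.2] open 0.0858
closed t 4.06 press xy [-0.     0.062] tip z 0.24 F [ 0.1 -0.2  0.4] open 0.0003
[[245.4436037  180.00370556]]
```

View pics/top1.png

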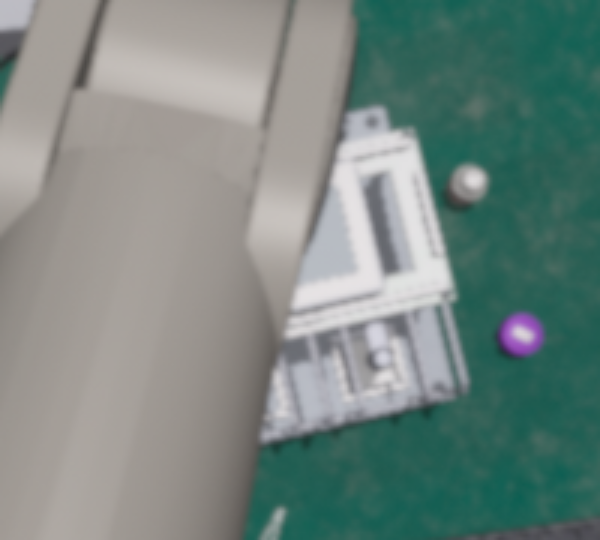

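The arm hides the left side of the press in the top view, and the right window is still partly open near (382,225). I'll go down and push the hood.

Run:
```python
from h import *
print(env.movel(pos(0,.062,.150),.15,stop_force=4)); 
print(env.movel(pos(0,.062,.122),.05,stop_force=3)); st("down")
print(env.movel(pos(0,.030,.122),.04,stop_force=10)); st("mid")
print(env.movel(pos(0,.006,.122),.03,stop_force=8)); st("push")
im,d=camera("scene"); cv2.imwrite("pics/s2.png",cv2.resize(im[120:275,175:360],None,fx=4,fy=4,interpolation=cv2.INTER_CUBIC))
```

```text
False
False
down t 5.57 press xy [0.     0.0619] tip z 0.122 F [-0.  -1.3  0.5] open -0.0004
False
mid t 6.52 press xy [-0.0003  0.0296] tip z 0.1219 F [-0.5  0.7  1.2] open 0.0002
True
push t 7.12 press xy [-0.0004  0.0134] tip z 0.1214 F [ 0.4 -0.4 -0.3] open -0.0001
```

View pics/s2.png

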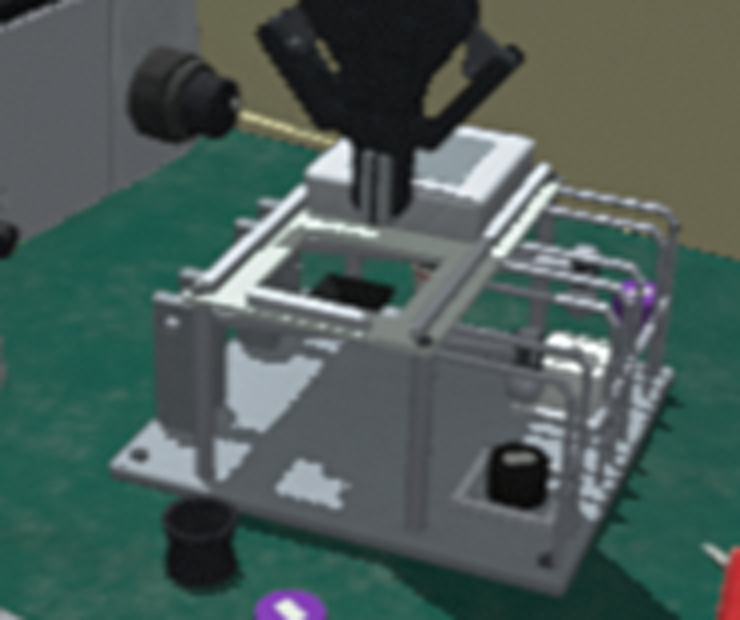

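The hood now sits over the right side and the left window is clear, with the pad visible at (350,292). The finger is against the hood face at (385,200). I'll back off, measure the hood, and press only if the hood is at its stop.

```bash
cat > press.py <<'E'
from h import *
env.movel(pos(0,.046,.122),.08); st("over pad")
im,d=camera("scene"); c=calibration("scene"); P=cloud(c,d)
q=P[...,:2]-O; X,Y=q@xp,q@yp
m=(d>0)&(abs(P[...,2]-.135)<.003)&(abs(X)<.06)&(Y<.012)&(Y>-.12)
ys=Y[m]; xs=X[m]; print("hood",m.sum(),np.percentile(ys,[1,99]).round(4),np.percentile(xs,[1,99]).round(4))
hood=np.percentile(ys,[.5,99.5]).mean(); print("hood y",hood)
assert hood<-.040
env.movel(pos(0,.046,.103),.06,stop_force=4); st("near")
print(env.movel(pos(-.002,.046,.090),.03,stop_force=20)); st("half")
print(env.movel(pos(-.004,.046,.0815),.03,stop_force=25)); st("bottom")
env.dwell(.2); st("hold")
im,d=camera("scene"); cv2.imwrite("pics/s3.png",cv2.resize(im[120:275,175:360],None,fx=4,fy=4,interpolation=cv2.INTER_CUBIC))
E
python3 press.py
```

```text
over pad t 7.71 press xy [0.0001 0.0466] tip z 0.1221 F [-0.1  0.5 -0.3] open -0.0001
hood 401 [-0.0841  0.0018] [-0.0446  0.0374]
hood y -0.041609280992149285
near t 8.22 press xy [-0.0003  0.0459] tip z 0.1024 F [0.  0.1 0.8] open 0.0003
False
half t 8.82 press xy [-0.0027  0.0457] tip z 0.09 F [-2.7 -0.8  5.3] open -0.0005
False
bottom t 9.26 press xy [-0.0041  0.0456] tip z 0.0826 F [-4.6  0.9 12.1] open 0.0001
hold t 9.46 press xy [-0.0041  0.0456] tip z 0.0826 F [-4.7  0.3 13.2] open -0.0001
```

The force is 13 N, so the lever is at or nearly at its stop. I'll press slightly further to confirm, hold, then release.

Run:
```python
from h import *
print(env.movel(pos(-.004,.046,.0795),.02,stop_force=30)); st("firm")
for i in range(3): env.dwell(.8); st("hold")
im,d=camera("scene"); cv2.imwrite("pics/s3.png",cv2.resize(im[120:275,175:360],None,fx=4,fy=4,interpolation=cv2.INTER_CUBIC))
```

```text
False
firm t 9.76 press xy [-0.004   0.0455] tip z 0.0819 F [-9.7  0.8 23.7] open -0.0001
hold t 10.56 press xy [-0.004   0.0455] tip z 0.082 F [-9.   1.3 23.8] open 0.0003
hold t 11.36 press xy [-0.0041  0.0455] tip z 0.082 F [-9.7  1.4 24.8] open 0.0002
hold t 12.16 press xy [-0.0041  0.0455] tip z 0.082 F [-9.4  0.6 23.5] open 0.0002
```

View pics/s3.png

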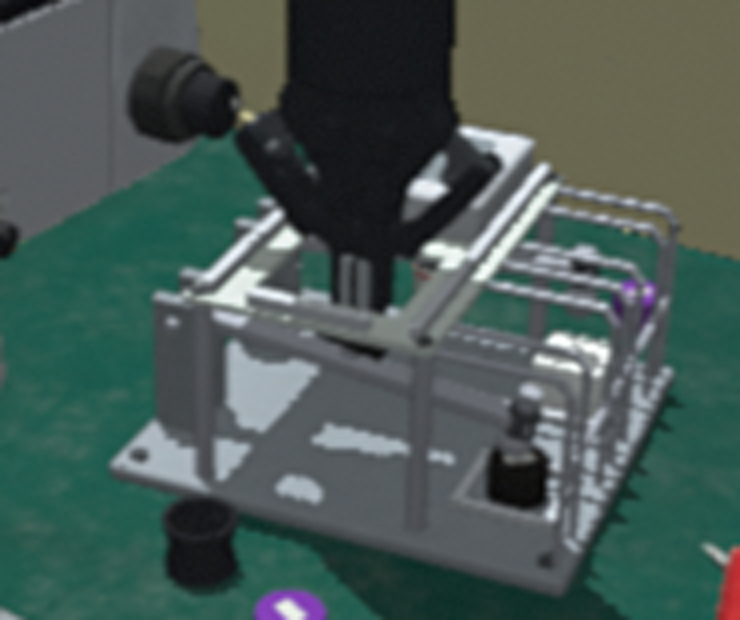

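The finger is on the pad at (355,340), the lever bar is tilted, and the ram nose rests on the section at (520,440). The stop is hard at z = 82 mm, as specified. The lever has been held 2.4 s, so I'll release it and withdraw.

Run:
```python
from h import *
env.movel(pos(-.002,.046,.092),.04); env.movel(pos(0,.046,.104),.04); env.movel(pos(0,.046,.25),.15); st("up")
env.movel(pos(-.1,.046,.30),.2) if 0 else None
env.reach([.226,.636,.37],[0,0.1696,0.9855,0]); env.dwell(.3); st("away")
im,d=camera("top"); c=calibration("top"); P=cloud(c,d); v,u=np.mgrid[:384,:512]
m=(d>0)&(abs(P[...,2]-.135)<.010)&(u>205)&(u<350)&(v>125)&(v<265)
r=cv2.minAreaRect((P[m][:,:2]*1000).astype(np.float32)); q=np.array(r[0])/1000-O
print(m.sum(),r,"hood",q@xp,q@yp)
cv2.imwrite("pics/t4.png",cv2.resize(im[115:265,185:375],None,fx=4,fy=4,interpolation=cv2.INTER_CUBIC))
```

```text
up t 14.25 press xy [-0.0005  0.0463] tip z 0.249 F [-0.1 -0.2 -0.3] open 0.0
away t 17.3 press xy [-0.2264  0.7917] tip z 0.2974 F [ 0.5  0.6 -0.3] open 0.0001
2121 ((635.7035522460938, -128.65904235839844), (92.0991439819336, 92.03257751464844), 12.900580406188965) hood -0.0008884639786763865 -0.04574822411737679
```

View pics/t4.png

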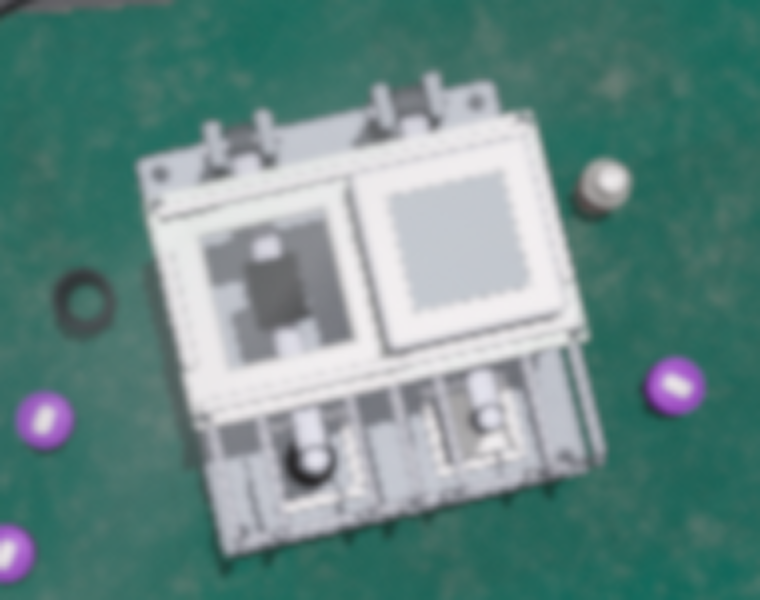

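The hood is at -45.7 mm, which is its stop. The left window is fully clear with the pad at (277,290), the section is in its nest at (312,460), and the objective and loupe are where they were.

```bash
python3 -c "
from h import *
job.job_done(); st('done')"
```

```text
the job is handed in; nothing more can be done
the job is handed in; nothing more can be done
```

The job is done and handed in; the last clock reading was 17.3 s of the 48 s allowed. The section was in the left nest, so I pushed the hood to the right. I then pressed the left lever's pad down to its stop through the clear window, held it about 2.4 s, let it up and withdrew.

**Last checks:**
- **Hood:** the final top view puts it at -45.7 mm, with its stop at -46 mm. An earlier reading, with the arm partly in the way, gave -41.6 mm; the final view was unobstructed, so I trust that one.
- **Press:** the tip stopped at 82 mm above the bench, as specified, with about 24 N on the tool. The picture taken during the hold shows the ram on the section.
- **After withdrawing:** the left lever looks back up, and the section, riser block, objective and loupe look unmoved. I judged these by eye in the picture and did not measure them.
- **Guard and right lever:** I planned clearances to stay off both, and saw no unexpected forces. There is no direct contact reading to confirm it.

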